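Load the sample jar and snap the chamber lid shut

TASK

Stand the short sample jar upright in the open steel chamber, then close the chamber: hook the lid's tongue under the bar at the chamber's far end and press the other end of the lid down until the spring catch snaps over it and the lid lies flush. Leave the tall jar and everything else on the bench where they are.

Things in the scene. Friction and masses are not known exactly. Their poses are not given: they have to be found in the camera images.
- chamber: Sample chamber: open steel box fixed to the bench, 180 x 132 mm outside, 100 mm high, walls 6 mm, inner floor 6 mm above the bench, mouth 168 x 120 mm. Origin: centre of its underside; x runs along it from the catch end (-x, towards the robot) to the keeper bar end (+x), z up. The shut lid's origin lies at (0, 0, 92 mm) in this frame, axes parallel.
- keeper (a point): Middle of the round steel keeper bar (10 mm thick, along the chamber's y) outside the far wall, at (100, 0, 114 mm) in the chamber's frame: its underside is 9 mm above the rim, its middle 10 mm beyond the wall's outer face. 80 mm free between its two posts. Behind the wall below the bar is open air, so a lid tilted tongue end down (about 15 degrees) goes under it.
- catch (a joint): Spring catch at the near end: upright steel plate 44 mm wide with a slanting nose, hinged 50 mm above the bench. 0 rad at rest, positive away from the chamber (to 0.35); springs back to 0. The lid's edge coming down meets the nose 16 mm above its shut height and pushes the catch out about 0.1 rad. Passing takes 10 to 15 N pressed near that end of the lid, twice that at the grip.
- catch_nose (a point): Lower inner edge of the catch's nose, at (-90.5, 0, 107.5 mm) in the chamber's frame when at rest, 1.5 mm above the shut lid. The catch's top is 128 mm above the bench.
- lid: Loose lid, 0.2 to 0.45 kg, lying right side up: aluminium plate 6 mm thick (z = 8 to 14 mm), 132 mm wide, x = -96 to +88 mm, and a tongue 70 mm wide on to x = +110 mm. Under it a plastic plug (x = -80 to +82.5 mm, 114 mm wide, 8 mm deep) drops into the chamber's mouth. Origin: under the grip's middle, level with the plug's underside; x points to the tongue, z up.
- lid_grip (a point): Grip point on the lid's black upright grip at (0, 0, 39 mm) in the lid's frame. The grip is a slab 14 mm thick (along the lid's x), 70 mm long (along y), from z = 14 to 50 mm over the middle of the lid.
- lid_tongue (a point): Middle of the upper edge of the tongue's end, at (110, 0, 14 mm) in the lid's frame.
- lid_front (a point): Middle of the upper edge of the lid's other end, the one that goes under the catch, at (-96, 0, 14 mm) in the lid's frame.
- jar: Short sample jar to load: amber glass with a white cap, 56 mm diameter, 76 mm high, about 0.18 kg, standing on the bench. Origin: centre of its underside, z up. It fits under the lid standing anywhere in the chamber.
- tall_jar: The other jar, alike but 108 mm high (too tall for the chamber), to be left alone. Origin: centre of its underside. The two jars may stand in either place.
- reagent_a: White reagent bottle with red cap, 72 mm diameter, 170 mm high, bystander. Origin: centre of its underside.
- reagent_b: White reagent bottle with white cap, 72 mm diameter, 160 mm high, bystander. Origin: centre of its underside.
- beaker: Empty glass beaker, 80 mm diameter, 90 mm high, bystander. Origin: centre of its underside.
- spatula: Flat steel spatula with a wooden handle, 190 mm long, lying on the bench, bystander.
- marker: Black marker pen, 130 mm long, lying on the bench, bystander.

How it is judged:
By the outcome, as a careful person would: the job done as asked, in the order asked, and still so for the second after the job is handed in, with the robot touching nothing.
It also fails if it takes over 61 s, if anything falls off the work surface, if the arm or the gripper's body presses on something with over 40 N, if the wrist force passes 120 N, or if a joint passes its speed limit or range.

ROBOT

A 6-joint arm with a two-finger parallel gripper is mounted at the origin on the work surface. World frame = base frame: x ahead of the robot, y to its left, z up, the work surface at z = 0. Lengths are in mm, angles in rad, forces in N, time in s.
With the tool pointing down it reaches from about 300 to 875 mm from the base axis. Payload 4.2 kg.
Tool frame: the origin (TCP) lies at the very end of the fingers, on their centre line; the grasp point (between the pads) lies 19 mm behind it; z points along the fingers, y is the line along which they close (so a half turn about z gives the same grasp; the last joint's range is limited). The gripper opens to 85 mm and grips with 20 to 120 N. Pads are 22 mm wide; open, the fingers measure 114 mm over their backs; the gripper's body (76 mm by 85 mm) begins 54 mm behind the grasp point. The pads swing forward as they close: fully open they stand 13 mm farther back than shut.
Start: joints at [-1.265, 0.32, 1.565, -0, 1.257, -0.02], TCP at [184.041, -544.766, 231.338] pointing down, gripper open.
Joint ranges: [-3.11, 3.11], [-0.84, 2.01], [0.21, 2.61], [-1.34, 4.49], [0.05, 2.63], [-2.56, 2.56]. Speed limits (rad/s): [2.57, 2.57, 3.14, 3.14, 3.14, 3.14].

INTERFACE

Orientations are given as a rotation vector (axis times angle).
In Python, from bench import arm, imaging, ticket gives the robot as it stands.
- The arm moves only by the tool arm_command, never from a script. Its argument "plan" is a list of rows, each a list of 6 numbers: the shift along the tool's x, y, z in mm, then the turn, a rotation vector about the tool's x, y, z in rad. In form: [[dx, dy, dz, rx, ry, rz], ...]. A call has 1 to 5 rows; each row shifts and turns the commanded pose from where the row before left it, along the tool's axes as they then stand; what a row does not reach is not made up. A row lasts 1/10 s, in which the tool goes at most 50 mm and 8.59 degrees, less where a joint would pass 70% of its speed; a pose out of reach is approached as far as the arm can. A call is refused whole if a number of a shift passes 50 or a number of a turn 0.15, either way. A call with a gripper value outside its range is refused whole. "jaw" is the finger opening in mm, from 0 to 85.4, set as the call begins (left out, the last holds). The fingers move at their own pace and stop on an object; the grip force is fixed at half the most. Time passes only in rows, so rows that do not move let the fingers close. It gives the time, the measured TCP pose, the force, the opening and the grip force at its end, in the units of the state.
- arm.state(): the state, without advancing time (a new reading comes with each control period).
- imaging.get_image(name): name is "scene" or "side" or "wrist"; returns (picture, depth): 384x512x3 uint8, red, green, blue; 384x512 float32, mm along the optical axis (not along the pixel's ray), 0 where there is no reading.
- imaging.camera_info(name): a dict with "intrinsics" (3x3 intrinsics, pixels), "dist" ([k1, k2, p1, p2, k3] as OpenCV has them; the pictures are not rectified), "camera_from_world" (4x4, takes a point from world to camera coordinates); the wrist camera has in their place "tool_from_camera" (4x4, takes a point from camera to tool coordinates, whose origin is the TCP and whose axes are the flange's). Camera axes: x right, y down, z forward; pixel columns grow to the right and rows downward; lengths in mm; the calibration is good to about 2 mm. A picture is of the moment at which its call begins: read the wrist's pose just before it. camera_info takes no time and is no camera call.
- ticket.hand_in(): hands the job in; it is judged then, once.
The state is a dict: "time_s": time; "joints": joint angles; "dq": joint speeds; "effort": joint torques, N m; "eef_pos": TCP position; "eef_rot": TCP orientation; "contact_force": force on the tool from outside, world axes, zero at the start; "ft_torque": the same for the moment, N m; "gripper_width": finger opening in mm; "grasp_force": force on a finger pad.
Only numpy, scipy, OpenCV 4.12 (cv2) and the standard library are available. Lean on these libraries where they do the work, as an engineer would, in place of code of your own. Each camera call takes 0.05 s, during which the arm holds its last target. There are 200 camera calls.

## Working session

There is one attempt and no reset: what is moved stays moved. The work goes in short steps, Python scripts to look and compute and a tool call to move; the robot and the scene stay as the last step left them, time stands still between calls to the robot, and variables do not carry over. Pictures are saved under pics/ and viewed, at most 10 in all, crops included, and the job is handed in when it is done.

Besides the shell and the picture viewer there is one more tool, called after "Call:" as a command line: name --pt "numbers of a row" for each row, then --argument value for the rest. arm_command: Moves the arm, as the interface text tells. Its arguments: {"type":"object","properties":{"plan":{"type":"array","items":{"type":"array","items":{"type":"number"}}},"jaw":{"type":"number"}},"required":["plan"]}

```bash
mkdir -p pics
cat > h.py <<'E'
import numpy as np, cv2
from scipy.spatial.transform import Rotation as R
from bench import arm, imaging, ticket
def grab(n,tag):
    s=arm.state(); p,d=imaging.get_image(n); i=imaging.camera_info(n)
    if n=="wrist":
        T=np.eye(4);T[:3,:3]=R.from_rotvec(s["eef_rot"]).as_matrix();T[:3,3]=s["eef_pos"]
        W=T@np.array(i["tool_from_camera"])
    else: W=np.linalg.inv(np.array(i["camera_from_world"]))
    np.savez("pics/%s.npz"%tag,p=p,d=d,K=np.array(i["intrinsics"]),D=np.array(i["dist"]),W=W)
    cv2.imwrite("pics/%s.png"%tag,p[:,:,::-1]); return p,d
def cloud(tag):
    z=np.load("pics/%s.npz"%tag); d=z["d"];h,w=d.shape
    u,v=np.meshgrid(np.arange(w),np.arange(h))
    n=cv2.undistortPoints(np.stack([u,v],-1).reshape(-1,1,2).astype(float),z["K"],z["D"]).reshape(h,w,2)
    P=np.concatenate([n*d[...,None],d[...,None]],-1)
    P=P@z["W"][:3,:3].T+z["W"][:3,3]; P[d==0]=np.nan
    return P,z["p"]
def proj(tag,X):
    z=np.load("pics/%s.npz"%tag); C=np.linalg.inv(z["W"])
    return cv2.projectPoints(np.array(X,float).reshape(-1,3),cv2.Rodrigues(C[:3,:3])[0],C[:3,3],z["K"],z["D"])[0].reshape(-1,2)
E
python3 - <<'E'
from h import *
a,_=grab("scene","s0");b,_=grab("side","d0")
cv2.imwrite("pics/both0.png",cv2.resize(np.vstack([a,b]),None,fx=.78,fy=.78)[:,:,::-1])
s=arm.state();print(s)
for t in("s0","d0"):
    print(np.load("pics/%s.npz"%t)["W"].round(2))
print(imaging.camera_info("wrist")["tool_from_camera"])
E
```

```text
{'time_s': 0.1, 'joints': array([-1.26501498e+00,  3.20230326e-01,  1.56556692e+00,  3.89985887e-06,
        1.25743036e+00, -2.00071811e-02]), 'dq': array([-1.50990306e-05, -1.44389653e-03, -3.52470616e-03, -2.45411843e-03,
        3.26658380e-04, -9.99181564e-04]), 'effort': array([ 4.16909588e-04, -4.16412771e+01, -2.34704751e+01,  7.63135586e-05,
        4.84615666e-03,  3.01904358e-06]), 'eef_pos': array([ 183.89736114, -544.33445064,  230.56115849]), 'eef_rot': array([-3.09840727e+00, -5.09222856e-01,  3.59760582e-04]), 'contact_force': array([0.32256542, 0.69772094, 0.0992825 ]), 'ft_torque': array([-0.05394597, -0.03710859,  0.04705737]), 'grasp_force': 0.0, 'gripper_width': 85.33063206784911}
[[-8.80000e-01  3.90000e-01 -2.80000e-01  9.47730e+02]
 [ 4.80000e-01  7.10000e-01 -5.10000e-01  7.08460e+02]
 [ 0.00000e+00 -5.80000e-01 -8.10000e-01  1.21909e+03]
 [ 0.00000e+00  0.00000e+00  0.00000e+00  1.00000e+00]]
[[-1.00000e+00 -6.00000e-02  4.00000e-02  5.21660e+02]
 [-7.00000e-02  7.40000e-01 -6.70000e-01  8.40720e+02]
 [ 1.00000e-02 -6.70000e-01 -7.40000e-01  1.01686e+03]
 [ 0.00000e+00  0.00000e+00  0.00000e+00  1.00000e+00]]
[[ 1.07460790e-03 -9.65978857e-01 -2.58618817e-01  6.71538776e+01]
 [ 9.99999417e-01  1.06450922e-03  1.79081614e-04  6.25684601e-01]
 [ 1.02313061e-04 -2.58618858e-01  9.65979439e-01 -1.42829707e+02]
 [ 0.00000000e+00  0.00000000e+00  0.00000000e+00  1.00000000e+00]]
```

View pics/both0.png

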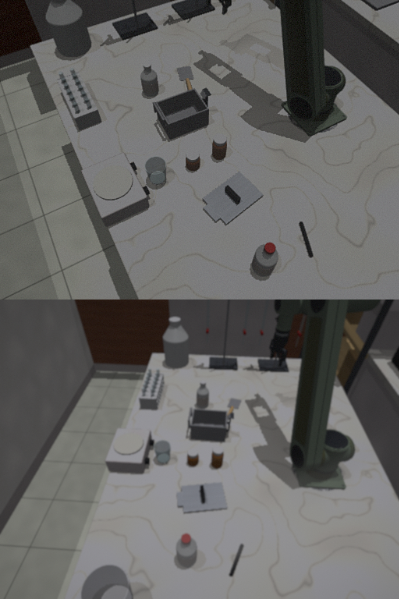

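The scene shows the chamber at about (182,115) in the top half, the jars at (193,161) and (219,148) and the lid at (233,197) with its tongue away from the robot. The short jar is probably the left one. Next I segment the point clouds by height.

Run:
```python
from h import *
for t in("s0","d0"):
    P,p=cloud(t); z=P[...,2]; ok=np.isfinite(z)&(P[...,0]>150)&(P[...,0]<900)&(abs(P[...,1])<600)
    fl=ok&(abs(z)<8); print(t,"bench",np.median(z[fl]))
    m=(ok&(z>9)&(z<250)).astype(np.uint8)
    n,l,st,c=cv2.connectedComponentsWithStats(m)
    for k in range(1,n):
        if st[k,4]<60: continue
        q=P[l==k]; zt=np.percentile(q[:,2],97); top=q[q[:,2]>zt-8]
        r=cv2.minAreaRect(top[:,:2].astype(np.float32)); rq=cv2.minAreaRect(q[:,:2].astype(np.float32))
        print(k,st[k,:5],"ztop",zt.round(1),"top",np.round(r[0],1),np.round(r[1],1),round(r[2],1),"all",np.round(rq[0],1),np.round(rq[1],1),round(rq[2],1))
a=cv2.imread("pics/s0.png")[80:300,150:420]; cv2.imwrite("pics/c0.png",cv2.resize(a,None,fx=2.7,fy=2.7,interpolation=cv2.INTER_CUBIC))
```

```text
s0 bench 0.5312991057160161
5 [180  79  24  44 732] ztop 160.7 top [ 571.9 -450.5] [30.7 33.5] 6.9 all [ 572.5 -440.9] [57.4 72.4] 85.4
14 [  82   94   48   68 1348] ztop 127.9 top [ 873.1 -498.2] [ 53.7 181.5] 0.1 all [ 864.8 -491.6] [ 70.3 216.6] 0.0
17 [366  96  18  48 479] ztop 247.7 top [158.7 -17.6] [ 8.5 65.5] 13.8 all [157.  -14.5] [10.8 72.3] 13.5
19 [ 196  100   75   78 2838] ztop 123.2 top [ 516.1 -219.6] [101.5 228.3] 86.7 all [ 511.9 -296.1] [291.8 230.5] 86.1
73 [272 171  19  34 533] ztop 112.0 top [477.1   1. ] [49.1 48.1] 24.4 all [478.1   4.1] [54.1 52.6] 30.1
78 [238 191  19  28 420] ztop 79.9 top [593.1  -3.6] [51.4 44.2] 61.6 all [594.4  -0.7] [53.  52.5] 28.6
79 [ 132  195   60   83 2497] ztop 91.5 top [859.2 -25.9] [212.   81.9] 89.8 all [848.1 -27.2] [222.9 103.7] 90.0
82 [185 200  28  37 756] ztop 92.1 top [737.8 -18.7] [77.6 78.8] 85.5 all [737.9 -19.1] [78.5 79.6] 1.4
84 [ 259  220   79   68 2800] ztop 48.9 top [535.4 195. ] [18.3 70.7] 11.3 all [540.6 195.6] [210.2 134.4] 10.4
91 [384 284  18  46 223] ztop 19.1 top [396.5 453.3] [125.4  13.8] 68.4 all [396.
[... 670 characters left out ...]
207.7 204.4] 87.5 all [799.  -30.2] [201.9 229. ] 0.0
19 [270 187  17  29 388] ztop 111.4 top [475.6  -1. ] [45.9 48.2] 1.8 all [477.   4.] [52.1 53. ] 37.2
20 [240 190  15  24 291] ztop 79.0 top [591.9  -6.1] [48.8 47.5] 47.5 all [592.1  -3.2] [53.8 52. ] 31.7
23 [ 226  234   65   39 1973] ztop 49.0 top [534.8 193.9] [14.3 72.8] 9.9 all [541.3 194.7] [206.1 134.5] 10.7
25 [226 299  27  44 909] ztop 171.9 top [577.6 456.6] [30.7 30.8] 72.5 all [576.1 461.2] [71.8 61.9] 9.1
26 [294 313  18  42 213] ztop 17.7 top [394.9 451.8] [126.5  13.4] 69.0 all [394.9 451.8] [126.5  13.6] 68.7
27 [ 109  338   57   39 1349] ztop 161.4 top [798.7 574.4] [ 50.6 130.2] 89.9 all [798.7 574.5] [130.2  50.8] 0.1
```

View pics/c0.png

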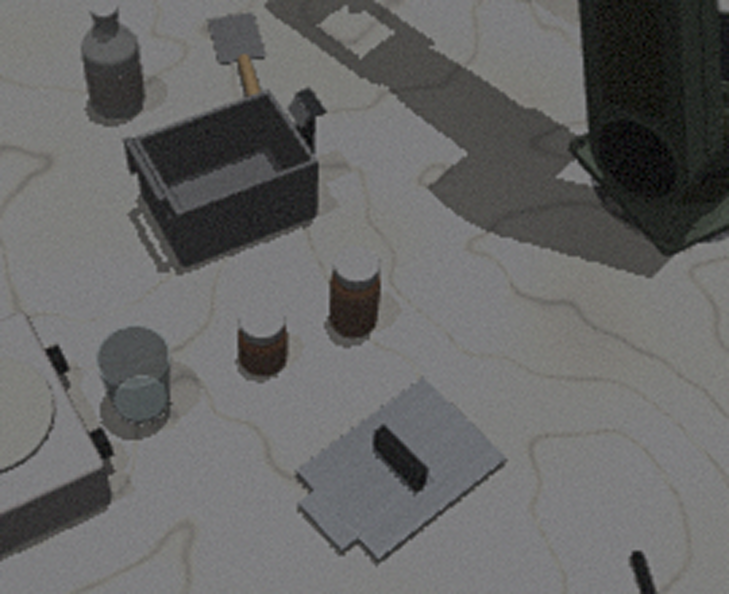

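The short jar is at about (262,348) in this crop, at world (593,-3). The tall jar is at (355,300), and the lid lies with its tongue at (340,550). I move over the chamber with the wrist camera to get an exact fit.

```bash
cat >> h.py <<'E'
def toolR(yaw,tilt=0):
    "tool x at yaw(deg), pointing down, then turned by tilt(deg) about tool x"
    return R.from_euler('z',yaw,degrees=True)*R.from_euler('x',180,degrees=True)*R.from_euler('x',tilt,degrees=True)
def go(x,y,z,yaw=None,tilt=0):
    s=arm.state(); r=R.from_rotvec(s["eef_rot"]); d=np.array([x,y,z])-s["eef_pos"]
    t=r if yaw is None else toolR(yaw,tilt); rv=(r.inv()*t).as_rotvec()
    print("shift",r.inv().apply(d).round(1),"turn",rv.round(3),"|d|",np.linalg.norm(d).round(1),"F",s["contact_force"].round(1),"w",round(s["gripper_width"],1),"gf",round(s["grasp_force"],1),"pos",s["eef_pos"].round(1),"t",round(s["time_s"],2))
E
python3 - <<'E'
from h import *
print(imaging.camera_info("wrist")["intrinsics"])
for t in("s0","d0"):
    P,_=cloud(t);q=P.reshape(-1,3);q=q[np.isfinite(q[:,2])]
    c=q[(abs(q[:,0]-511)<130)&(abs(q[:,1]+225)<110)]
    r=c[(c[:,2]>94)&(c[:,2]<106)]; print(cv2.minAreaRect(r[:,:2].astype(np.float32)))
    r=c[(c[:,2]>107)]; print(cv2.minAreaRect(r[:,:2].astype(np.float32)), r[r[:,0]>550].mean(0), r[r[:,0]<450].mean(0))
    l=q[(abs(q[:,0]-541)<130)&(abs(q[:,1]-195)<110)&(q[:,2]>9)&(q[:,2]<20)];print(cv2.minAreaRect(l[:,:2].astype(np.float32)))
go(480,-230,380,88)
E
```

```text
[[269.04995047   0.         252.92560343]
 [  0.         269.04995047 191.28313628]
 [  0.           0.           1.        ]]
((523.2974853515625, -223.869140625), (139.4267578125, 213.10546875), 87.23914337158203)
((515.723388671875, -222.74803161621094), (109.1463394165039, 228.44393920898438), 87.60737609863281) [ 625.61329964 -222.13340213  117.68486133] [ 419.66511898 -217.22222037  123.45645275]
((539.0388793945312, 198.800048828125), (212.22718811035156, 142.99224853515625), 9.19832706451416)
((522.5957641601562, -224.94923400878906), (139.83937072753906, 206.0928497314453), 86.93368530273438)
((516.5396728515625, -224.3271484375), (100.01156616210938, 225.6662139892578), 89.05236053466797) [ 624.21530781 -223.80606344  117.62991177] [ 418.70157942 -217.36994291  124.18036876]
((541.26318359375, 194.74273681640625), (206.097900390625, 134.52220153808594), 10.732481002807617)
shift [ 381.1 -203.3 -149.1] turn [-1.00e-03 -1.00e-03 -1.21e+00] |d| 457.0 F [0.3 0.7 0.1] w 85.3 gf 0.0 pos [ 183.9 -544.3  230.6] t 0.1
```

Call:
arm_command --pt "38 -20 -15 0 0 0" --pt "38 -20 -15 0 0 0" --pt "38 -20 -15 0 0 0" --pt "38 -20 -15 0 0 0" --pt "38 -20 -15 0 0 0"

```text
time_s: 0.6
eef_pos: [332.8, -387.7, 306.6]
eef_rot: [-3.1, -0.509, 0.0]
contact_force: [1.1, -0.7, 0.9]
gripper_width: 85.4
grasp_force: 0.0
```

Call:
arm_command --pt "38 -20 -15 0 0 0" --pt "38 -20 -15 0 0 0" --pt "38 -20 -15 0 0 0" --pt "38 -20 -15 0 0 0" --pt "38 -20 -15 0 0 0"

```text
time_s: 1.1
eef_pos: [480.8, -232.1, 381.6]
eef_rot: [-3.1, -0.51, 0.001]
contact_force: [0.4, -1.2, 0.3]
gripper_width: 85.4
grasp_force: 0.0
```

Call:
arm_command --pt "0 0 0 0 0 -0.14" --pt "0 0 0 0 0 -0.14" --pt "0 0 0 0 0 -0.14" --pt "0 0 0 0 0 -0.14" --pt "0 0 0 0 0 -0.14"

```text
time_s: 1.6
eef_pos: [479.9, -233.5, 380.8]
eef_rot: [-2.732, -1.549, 0.001]
contact_force: [0.0, -0.0, 0.3]
gripper_width: 85.0
grasp_force: 0.0
```

Call:
arm_command --pt "0 0 0 0 0 -0.14" --pt "0 0 0 0 0 -0.14" --pt "0 0 0 0 0 -0.14" --pt "0 0 0 0 0 -0.13" --pt "0 0 0 0 0 0"

```text
time_s: 2.1
eef_pos: [479.9, -233.6, 380.8]
eef_rot: [-2.216, -2.226, 0.001]
contact_force: [0.2, -0.9, 0.2]
gripper_width: 85.5
grasp_force: 0.0
```

Run:
```python
from h import *
a,_=grab("wrist","w1")
P,_=cloud("w1");q=P.reshape(-1,3);q=q[np.isfinite(q[:,2])]
print("bench",np.median(q[abs(q[:,2])<10][:,2]))
c=q[(abs(q[:,0]-522)<150)&(abs(q[:,1]+222)<110)]
r=c[(c[:,2]>93)&(c[:,2]<105)]; print(len(r),cv2.minAreaRect(r[:,:2].astype(np.float32)),np.median(r[:,2]))
np.save("pics/rim.npy",r)
r=c[(c[:,2]>107)&(c[:,2]<125)]; print(r[r[:,0]>560].mean(0), r[r[:,0]<480].mean(0))
X=lambda cx,cy,yaw:[(cx+np.cos(yaw)*a-np.sin(yaw)*b,cy+np.sin(yaw)*a+np.cos(yaw)*b,100) for a,b in((-90,-66),(-90,66),(90,66),(90,-66))]
print(proj("w1",X(522,-222,np.radians(-2.8))).round(0))
cv2.imwrite("pics/w1b.png",cv2.resize(a,(800,600),interpolation=cv2.INTER_CUBIC)[:,:,::-1])
```

```text
bench 0.3305792985032667
1778 ((524.4598388671875, -225.0308837890625), (132.2937469482422, 203.88980102539062), 87.91972351074219) 100.1424401333187
[ 625.37080078 -226.614353    117.97302842] [ 431.16797313 -220.61919757  116.8665364 ]
[[220. 192.]
 [222. 108.]
 [341. 114.]
 [330. 198.]]
```

View pics/w1b.png

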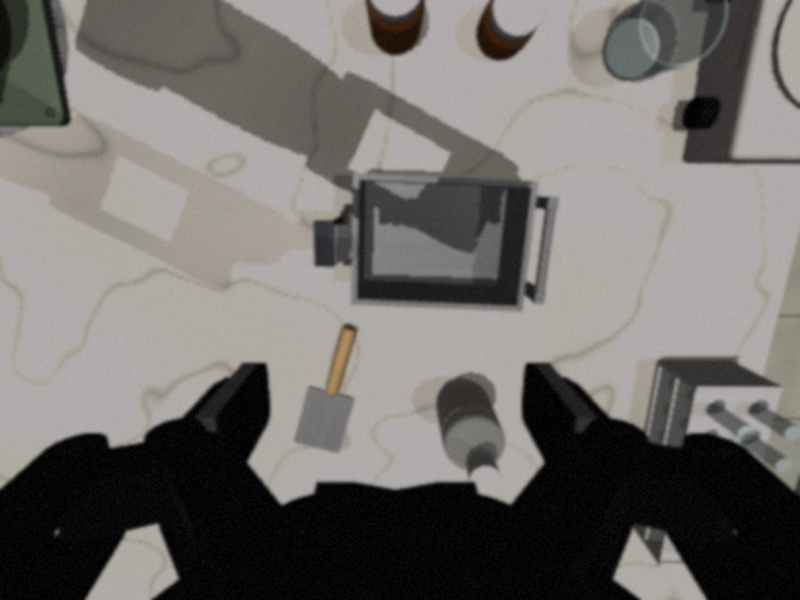

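The wrist view shows the chamber from above, with rim corners at (352,176), (537,182), (523,308) and (352,302) in the 800 px view, the keeper bar at right (545,245) and the catch at left (335,242).

```bash
cat >> h.py <<'E'
from scipy.optimize import least_squares
def rayplane(tag,uv,z):
    f=np.load("pics/%s.npz"%tag); n=cv2.undistortPoints(np.array(uv,float).reshape(-1,1,2),f["K"],f["D"]).reshape(-1,2)
    d=np.c_[n,np.ones(len(n))]@f["W"][:3,:3].T; o=f["W"][:3,3]
    return o+d*((z-o[2])/d[:,2])[:,None]
E
cat > fit.py <<'E'
from h import *
def loc(r,p):
    c,s=np.cos(p[2]),np.sin(p[2]); x=r[:,0]-p[0];y=r[:,1]-p[1]; return c*x+s*y,-s*x+c*y
def ring(p,r):
    x,y=loc(r,p); qx,qy=abs(x)-87,abs(y)-63
    d=np.where((qx>0)&(qy>0),np.hypot(qx,qy),np.maximum(qx,qy)); return np.maximum(abs(d)-3,0)+.05*abs(d)
def fitring(tag,p0=(525,-225,-.036)):
    P,_=cloud(tag);q=P.reshape(-1,3);q=q[np.isfinite(q[:,2])]
    r=q[(abs(q[:,2]-100)<3)]; p=np.array(p0)
    for k in (12,6,6):
        rr=r[np.max(np.abs(np.array(loc(r,p)).T)/[90+k,66+k],1)<1]; rr=rr[ring(p,rr)<k]
        p=least_squares(ring,p,args=(rr,),loss="soft_l1").x
    print(tag,len(rr),p.round(2),np.degrees(p[2]).round(2),"res",np.mean(ring(p,rr)).round(2)); return p
E
python3 - <<'E'
from fit import *
for t in("w1","s0","d0"): p=fitring(t)
C=rayplane("w1",np.array([(352,176),(537,182),(523,308),(352,302)])/1.5625,100);print(C.round(1))
P=np.vstack([C])
f=lambda p:np.r_[tuple(np.array(loc(C,p))-np.array([[-90,90,90,-90],[66,66,-66,-66]]))]
print(least_squares(f,(525,-225,-.036)).x)
E
```

```text
w1 1608 [ 5.2686e+02 -2.2488e+02 -4.0000e-02] -2.13 res 0.16
s0 295 [ 5.2499e+02 -2.2342e+02 -4.0000e-02] -2.12 res 0.45
d0 197 [ 5.2524e+02 -2.2427e+02 -3.0000e-02] -1.9 res 0.58
[[ 439.6 -158.9  100. ]
 [ 619.1 -163.4  100. ]
 [ 616.3 -290.9  100. ]
 [ 437.  -285.3  100. ]]
[ 5.28016955e+02 -2.24620772e+02 -2.58258340e-02]
```

```bash
python3 -c "
from h import *
go(593,-4,200,88)"
```

```text
shift [229.3 113.8 180.9] turn [-0.001 -0.     0.037] |d| 313.4 F [ 0.7  0.6 -0.9] w 85.4 gf 0.0 pos [ 479.9 -233.6  380.9] t 2.15
```

Call:
arm_command --pt "33 16 26 0 0 0" --pt "33 16 26 0 0 0" --pt "33 16 26 0 0 0" --pt "33 16 26 0 0 0" --pt "33 16 26 0 0 0"

```text
time_s: 2.65
eef_pos: [559.5, -66.9, 250.2]
eef_rot: [2.219, 2.223, -0.0]
contact_force: [0.9, -0.3, 0.3]
gripper_width: 85.6
grasp_force: 0.0
```

Call:
arm_command --pt "33 17 26 0 0 0" --pt "31 17 25 0 0 0" --pt "0 0 0 0 0 0.037" --pt "0 0 0 0 0 0"

```text
time_s: 3.05
eef_pos: [592.7, -3.1, 198.9]
eef_rot: [-2.256, -2.184, 0.003]
contact_force: [0.1, -1.4, 0.1]
gripper_width: 85.7
grasp_force: 0.0
```

Run:
```python
from h import *
a,_=grab("wrist","w2")
P,_=cloud("w2");q=P.reshape(-1,3);q=q[np.isfinite(q[:,2])]
def circ(c,h,rr):
    t=q[(np.hypot(q[:,0]-c[0],q[:,1]-c[1])<rr+12)&(abs(q[:,2]-h)<5)]
    b,rad=cv2.minEnclosingCircle(t[:,:2].astype(np.float32)); print(h,len(t),b,rad,"z",np.median(t[:,2]),"mean",t.mean(0))
circ((593,-4),76,28);circ((477,0),108,28)
# sides
for z0,z1 in((15,35),(35,55),(55,70)):
    t=q[(np.hypot(q[:,0]-593,q[:,1]+4)<40)&(q[:,2]>z0)&(q[:,2]<z1)]
    f=lambda p:np.hypot(t[:,0]-p[0],t[:,1]-p[1])-p[2]
    if len(t)>20: print(z0,len(t),least_squares(f,(593,-4,28),loss="soft_l1").x)
go(593,-4,30,88)
cv2.imwrite("pics/w2b.png",a[:,:,::-1])
```

```text
76 1787 (594.6033935546875, -5.216970920562744) 24.875160217285156 z 76.16349037099354 mean [594.80338954  -4.31056596  76.14942644]
108 2329 (479.68109130859375, -0.7579482793807983) 25.05110740661621 z 108.04800364294715 mean [4.80490276e+02 2.33781705e-01 1.07937356e+02]
15 78 [594.70459373  -5.37682787  27.70707821]
35 312 [594.75798189  -5.59875778  26.30822178]
55 49 [594.76533767  -5.24059547  24.54118946]
shift [-1.000e-01  2.000e-01  1.699e+02] turn [-0.001  0.     0.003] |d| 169.9 F [ 0.2 -0.9 -0.8] w 85.2 gf 0.0 pos [592.9  -3.8 199.9] t 3.1
```

View pics/w2b.png

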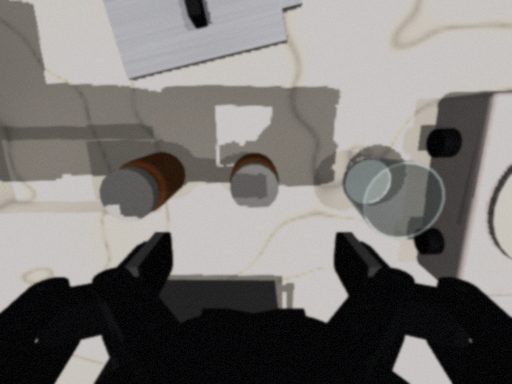

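The short jar sits centred between the fingers at (254,185), with the tall jar clear on the left at (130,190). I descend and grip.

Call:
arm_command --pt "-1 2 40 0 0 0" --pt "0 0 40 0 0 0" --pt "0 0 40 0 0 0" --pt "0 0 30 0 0 0" --pt "0 0 20 0 0 0"

```text
time_s: 3.6
eef_pos: [594.0, -6.2, 28.9]
eef_rot: [-2.258, -2.182, 0.002]
contact_force: [-0.2, 1.1, 0.8]
gripper_width: 85.3
grasp_force: 0.0
```

Call:
arm_command --pt "0 0 0 0 0 0" --pt "0 0 0 0 0 0" --pt "0 0 0 0 0 0" --pt "0 0 0 0 0 0" --pt "0 0 0 0 0 0" --jaw 40

```text
time_s: 4.1
eef_pos: [596.3, -5.5, 32.4]
eef_rot: [2.254, 2.183, 0.004]
contact_force: [0.1, -1.8, 6.6]
gripper_width: 53.0
grasp_force: 63.8
```

Call:
arm_command --pt "0 0 0 0 0 0" --pt "0 0 0 0 0 0" --pt "0 0 0 0 0 0" --pt "0 0 0 0 0 0" --pt "0 0 0 0 0 0"

```text
time_s: 4.6
eef_pos: [596.3, -5.5, 32.4]
eef_rot: [2.254, 2.183, 0.004]
contact_force: [-0.7, -1.0, 8.2]
gripper_width: 53.1
grasp_force: 63.8
```

Call:
arm_command --pt "0 0 -20 0 0 0" --pt "0 0 -35 0 0 0" --pt "0 0 -40 0 0 0" --pt "0 0 -40 0 0 0" --pt "0 0 -20 0 0 0"

```text
time_s: 5.1
eef_pos: [596.3, -5.1, 189.6]
eef_rot: [2.253, 2.182, 0.007]
contact_force: [0.8, -0.1, -2.0]
gripper_width: 53.2
grasp_force: 63.8
```

```bash
python3 -c "
from h import *
go(526.5,-224.5,185,87.9)"
```

```text
shift [-221.5  -62.8    4.2] turn [ 0.007 -0.     0.005] |d| 230.3 F [ 0.8 -0.1 -2. ] w 53.2 gf 63.8 pos [596.3  -5.1 189.6] t 5.1
```

Call:
arm_command --pt "-30 -8 0 0 0 0" --pt "-40 -11 0 0 0 0" --pt "-40 -11 0 0 0 0" --pt "-40 -11 0 0 0 0" --pt "-40 -11 0 0 0 0"

```text
time_s: 5.6
eef_pos: [536.0, -194.7, 185.6]
eef_rot: [2.256, 2.186, 0.0]
contact_force: [0.4, 0.5, -1.6]
gripper_width: 53.1
grasp_force: 63.8
```

Call:
arm_command --pt "-22 -7 0 0.006 0 0.005" --pt "-10 -4 0 0 0 0" --pt "0 0 0 0 0 0"

```text
time_s: 5.9
eef_pos: [524.2, -225.7, 185.4]
eef_rot: [-2.261, -2.175, 0.006]
contact_force: [-0.2, -0.2, -2.1]
gripper_width: 53.1
grasp_force: 63.8
```

Run:
```python
from fit import *
go(526.5,-224.5,40,87.9)
a,_=grab("wrist","w3"); fitring("w3",(526,-224.5,-.037))
cv2.imwrite("pics/w3b.png",a[:,:,::-1])
```

```text
shift [  1.2   3.1 145.4] turn [-0.006 -0.    -0.002] |d| 145.4 F [-0.2 -0.2 -2.1] w 53.1 gf 63.8 pos [ 524.2 -225.7  185.4] t 5.9
w3 3887 [ 5.2697e+02 -2.2494e+02 -4.0000e-02] -2.16 res 0.2
```

View pics/w3b.png

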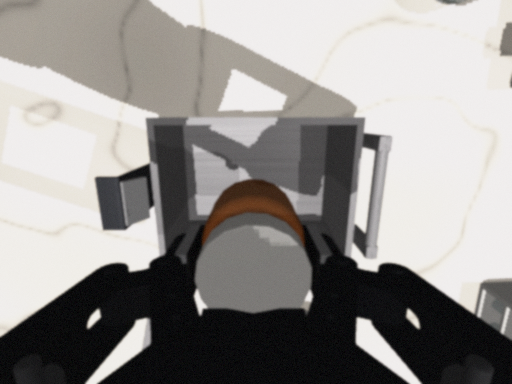

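The jar is held upright over the mouth, with rim corners at (148,118) and (362,118), the catch at (125,195) and the bar at (378,195). It is clear to lower.

Call:
arm_command --pt "1 3 30 0 0 0" --pt "0 0 30 0 0 0" --pt "0 0 30 0 0 0" --pt "0 0 25 0 0 0" --pt "0 0 15 0 0 0"

```text
time_s: 6.45
eef_pos: [526.6, -221.8, 53.3]
eef_rot: [-2.255, -2.177, 0.008]
contact_force: [-0.1, -0.8, -2.6]
gripper_width: 53.0
grasp_force: 63.8
```

Call:
arm_command --pt "0 0 8 0 0 0" --pt "0 0 3 0 0 0" --pt "0 0 2 0 0 0" --pt "0 0 0 0 0 0"

```text
time_s: 6.85
eef_pos: [527.5, -224.0, 43.0]
eef_rot: [-2.26, -2.178, 0.006]
contact_force: [-0.2, 0.5, -0.0]
gripper_width: 53.2
grasp_force: 63.8
```

Call:
arm_command --pt "0 0 1 0 0 0" --pt "0 0 1 0 0 0" --pt "0 0 0 0 0 0"

```text
time_s: 7.15
eef_pos: [527.0, -224.2, 40.6]
eef_rot: [-2.26, -2.177, 0.006]
contact_force: [0.8, -0.7, -1.6]
gripper_width: 53.2
grasp_force: 63.8
```

Call:
arm_command --pt "0 0 1.5 0 0 0" --pt "0 0 1 0 0 0" --pt "0 0 0 0 0 0"

```text
time_s: 7.45
eef_pos: [527.0, -224.3, 38.5]
eef_rot: [-2.26, -2.177, 0.006]
contact_force: [-1.1, 0.1, 4.5]
gripper_width: 52.8
grasp_force: 64.4
```

Call:
arm_command --pt "0 0 0 0 0 0" --pt "0 0 0 0 0 0" --pt "0 0 0 0 0 0" --pt "0 0 0 0 0 0" --jaw 85

```text
time_s: 7.85
eef_pos: [526.9, -224.1, 37.7]
eef_rot: [-2.259, -2.177, 0.007]
contact_force: [-0.4, 0.6, -0.7]
gripper_width: 85.2
grasp_force: 0.0
```

Call:
arm_command --pt "0 0 -20 0 0 0" --pt "0 0 -40 0 0 0" --pt "0 0 -45 0 0 0" --pt "0 0 -45 0 0 0" --pt "0 0 -45 0 0 0"

```text
time_s: 8.35
eef_pos: [527.8, -224.0, 234.6]
eef_rot: [-2.259, -2.177, 0.007]
contact_force: [0.1, 0.9, -0.4]
gripper_width: 85.1
grasp_force: 0.0
```

Run:
```python
from h import *
a,_=grab("wrist","w4"); P,_=cloud("w4");q=P.reshape(-1,3);q=q[np.isfinite(q[:,2])]
t=q[(np.hypot(q[:,0]-527,q[:,1]+224)<45)&(q[:,2]>70)&(q[:,2]<95)];print(len(t),t.mean(0),np.percentile(t[:,2],[5,50,95]),cv2.minEnclosingCircle(t[:,:2].astype(np.float32)))
go(535,150,260,101)
```

```text
1510 [ 528.5549001  -222.48976123   81.99617735] [80.78335278 82.15622713 83.3210733 ] ((528.29248046875, -223.60353088378906), 24.96497917175293)
shift [375.4 -10.2 -19.2] turn [ 0.008  0.007 -0.229] |d| 376.0 F [ 2.8 -1.4  5.8] w 85.1 gf 0.0 pos [ 531.4 -225.6  243. ] t 8.4
```

The jar stands upright in the chamber, with its flat cap top at 82 mm. On to the lid.

Call:
arm_command --pt "45 -1 -3 0 0 0" --pt "45 -1 -3 0 0 0" --pt "45 -1 -3 0 0 0" --pt "45 -1 -3 0 0 0" --pt "45 -1 -3 0 0 0"

```text
time_s: 8.9
eef_pos: [531.2, 2.6, 247.7]
eef_rot: [-2.26, -2.177, 0.006]
contact_force: [0.2, 1.0, 0.1]
gripper_width: 85.3
grasp_force: 0.0
```

Call:
arm_command --pt "45 -1 -3 0 0 0" --pt "45 -1 -3 0 0 0" --pt "45 -1 -3 0 0 0" --pt "15 -1 -3 0 0 -0.115" --pt "0 0 0 0 0 -0.115"

```text
time_s: 9.4
eef_pos: [533.0, 153.7, 259.8]
eef_rot: [-1.984, -2.43, 0.004]
contact_force: [-0.9, -0.2, 0.3]
gripper_width: 85.0
grasp_force: 0.0
```

```bash
cat > lid.py <<'E'
from fit import *
# lid outline (plate + tongue), fit by overlap of plate points; grip box top as well
def fitlid(tag,p0=(536,195,.187)):
    P,_=cloud(tag);q=P.reshape(-1,3);q=q[np.isfinite(q[:,2])]
    pl=q[(abs(q[:,2]-14)<4)&(np.hypot(q[:,0]-p0[0],q[:,1]-p0[1])<140)]
    g=q[(abs(q[:,2]-50)<4)&(np.hypot(q[:,0]-p0[0],q[:,1]-p0[1])<60)]
    print(tag,len(pl),len(g),"z",np.median(pl[:,2]),np.median(g[:,2]))
    r=cv2.minAreaRect(g[:,:2].astype(np.float32));print(" grip",r)
    r=cv2.minAreaRect(pl[:,:2].astype(np.float32));print(" plate",r)
    return pl,g
E
python3 - <<'E'
from lid import *
a,_=grab("wrist","w5"); fitlid("w5")
go(536,195,40,100.7)
cv2.imwrite("pics/w5b.png",cv2.resize(a,(800,600),interpolation=cv2.INTER_CUBIC)[:,:,::-1])
E
```

```text
w5 12363 590 z 14.334456939182928 50.15152069092309
 grip ((537.1210327148438, 193.7352294921875), (13.936604499816895, 69.1727523803711), 10.354193687438965)
 plate ((544.099365234375, 194.78530883789062), (206.42556762695312, 132.0828399658203), 10.715213775634766)
shift [ 40.7  12.8 219.5] turn [-0.006 -0.001  0.017] |d| 223.6 F [-0.1  0.4 -0.2] w 84.9 gf 0.0 pos [533.  152.5 259.5] t 9.45
```

View pics/w5b.png

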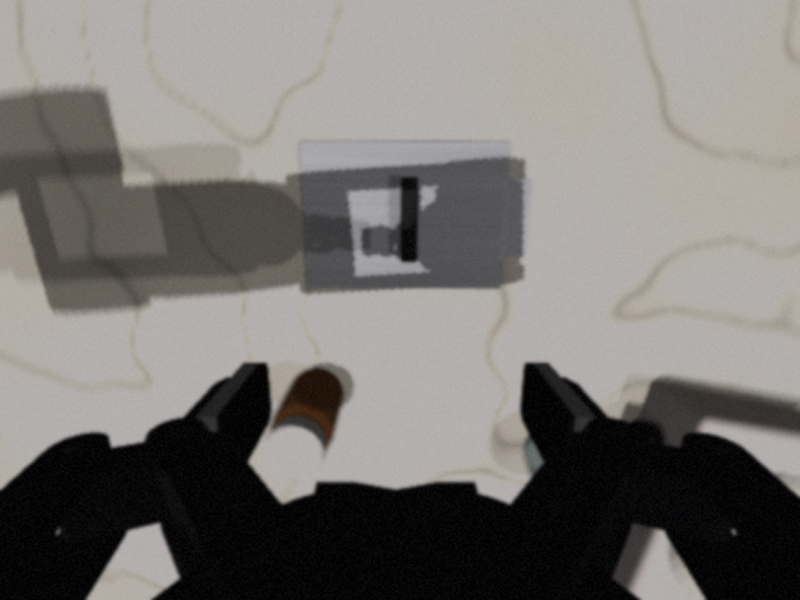

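The lid is seen squarely with its grip at (409,219) and its tongue to the right. The grip centre is (537.1,193.7) and the yaw is 10.6°.

Call:
arm_command --pt "20 6 20 -0.006 0 0" --pt "19.5 6.4 40 0 0 0.019" --pt "0 0 45 0 0 0" --pt "0 0 45 0 0 0" --pt "0 0 40 0 0 0" --jaw 36

```text
time_s: 9.95
eef_pos: [536.9, 191.9, 67.6]
eef_rot: [-2.022, -2.403, 0.0]
contact_force: [-0.0, -0.8, 0.0]
gripper_width: 36.2
grasp_force: 0.0
```

Call:
arm_command --pt "0 0 10 0 0 0" --pt "0 0 0 0 0 0"

```text
time_s: 10.15
eef_pos: [536.9, 191.8, 58.6]
eef_rot: [-2.02, -2.403, 0.003]
contact_force: [-0.3, 0.6, 0.0]
gripper_width: 35.8
grasp_force: 0.0
```

```bash
python3 -c "
from h import *
go(537.1,193.7,22,100.6)"
```

```text
shift [ 1.8  0.7 36.6] turn [-0.003 -0.001 -0.012] |d| 36.7 F [-0.3  0.6  0. ] w 35.8 gf 0.0 pos [536.9 191.8  58.6] t 10.15
```

Call:
arm_command --pt "1.8 0.7 15 -0.003 0 -0.012" --pt "0 0 15 0 0 0" --pt "0 0 6.5 0 0 0" --pt "0 0 0 0 0 0"

```text
time_s: 10.55
eef_pos: [538.8, 194.4, 24.4]
eef_rot: [2.005, 2.416, 0.007]
contact_force: [0.4, -0.5, 0.2]
gripper_width: 36.1
grasp_force: 0.0
```

Call:
arm_command --pt "0 0 0 0 0 0" --pt "0 0 0 0 0 0" --pt "0 0 0 0 0 0" --pt "0 0 0 0 0 0" --pt "0 0 0 0 0 0" --jaw 0

```text
time_s: 11.05
eef_pos: [538.2, 194.3, 24.9]
eef_rot: [2.005, 2.417, 0.006]
contact_force: [-1.5, 0.1, 5.9]
gripper_width: 13.1
grasp_force: 61.9
```

```bash
python3 -c "
from h import *
go(537.1,193.7,172,100.6)"
```

```text
shift [  -0.2   -0.6 -147.1] turn [ 0.004 -0.001  0.001] |d| 147.1 F [-1.5  0.1  5.9] w 13.1 gf 61.9 pos [538.2 194.3  24.9] t 11.05
```

Call:
arm_command --pt "0 0 -10 0 0 0" --pt "0 0 -35 0 0 0" --pt "0 0 -45 0 0 0" --pt "0 0 -45 0 0 0" --pt "0 0 -35 0 0 0"

```text
time_s: 11.55
eef_pos: [538.0, 194.1, 196.8]
eef_rot: [2.004, 2.416, 0.01]
contact_force: [0.7, 0.9, -3.4]
gripper_width: 12.9
grasp_force: 60.7
```

Call:
arm_command --pt "0 0 -10 0 0 0" --pt "0 0 0 0 0 0"

```text
time_s: 11.75
eef_pos: [538.0, 194.1, 204.6]
eef_rot: [2.004, 2.416, 0.009]
contact_force: [0.3, 0.1, -3.5]
gripper_width: 13.2
grasp_force: 60.8
```

```bash
cat > plan.py <<'E'
from h import *
CX,CY,CW=527.0,-224.8,-2.15
def lidpose(ox,oz,th,h=24.9,dy=0):
    "go to: lid origin at (ox,dy,oz) in chamber frame, tongue down th deg; TCP h above lid origin"
    t=np.radians(th); x=ox+h*np.sin(t); z=oz+h*np.cos(t); c,s=np.cos(np.radians(CW)),np.sin(np.radians(CW))
    go(CX+c*x-s*dy,CY+s*x+c*dy,z,90+CW,th)
def mid(ox,th,clear):
    t=np.radians(th); return 100-(8-clear-(90-ox)*np.sin(t))/np.cos(t)
def inlid(tag="w6"):
    "wrist cloud in tool frame: plate plane"
    s=arm.state(); a,_=grab("wrist",tag); P,_=cloud(tag); q=P.reshape(-1,3); q=q[np.isfinite(q[:,2])]
    q=R.from_rotvec(s["eef_rot"]).inv().apply(q-s["eef_pos"])
    m=(abs(q[:,0])<80)&(abs(q[:,1])<120)&(abs(q[:,2]-11)<18)&((abs(q[:,1])>20)|(abs(q[:,0])>45)); t=q[m]
    for _ in range(4):
        A=np.c_[t[:,:2],np.ones(len(t))]; c=np.linalg.lstsq(A,t[:,2],rcond=None)[0]; t=t[abs(A@c-t[:,2])<4] 
    print("plate z=%.2f slope x %.4f y %.4f n=%d"%(c[2],c[0],c[1],len(t)), cv2.minAreaRect(t[:,:2].astype(np.float32)), t[:,:2].min(0),t[:,:2].max(0))
    return a
E
python3 - <<'E'
from plan import *
inlid("w6")
th=16
print("insert oz",mid(-3,th,2.5))
c,s=np.cos(np.radians(th)),np.sin(np.radians(th))
go(525,-224.5,230,87.85)
E
```

```text
plate z=10.66 slope x 0.0014 y 0.0006 n=41993 ((-0.32811737060546875, 8.833389282226562), (207.3004150390625, 131.0885009765625), 89.92774963378906) [-65.98118749 -94.81557124] [ 65.28277785 112.50988021]
insert oz 120.94567397833032
shift [-408.8  -88.9  -28.1] turn [ 0.002 -0.001  0.223] |d| 419.3 F [-0.5 -0.3 -3.6] w 12.8 gf 60.8 pos [536.9 193.7 202.6] t 11.8
```

The plate sits level in the grip, with its top 10.7 mm beyond the TCP and an offset of about +1.6 mm along tool y. I carry it over the chamber.

Call:
arm_command --pt "-25 -6 -3 0 0 0" --pt "-40 -9 -3 0 0 0" --pt "-43 -9 -3 0 0 0" --pt "-43 -9 -3 0 0 0" --pt "-43 -9 -3 0 0 0"

```text
time_s: 12.3
eef_pos: [530.2, -6.0, 214.9]
eef_rot: [-2.003, -2.416, 0.001]
contact_force: [-0.2, 0.2, -2.8]
gripper_width: 13.4
grasp_force: 60.6
```

Call:
arm_command --pt "-43 -9 -3 0 0 0" --pt "-43 -9 -3 0 0 0" --pt "-43 -9 -3 0 0 0" --pt "-43 -10 -3 0 0 0" --pt "-28 -10 -1 0 0 0"

```text
time_s: 12.8
eef_pos: [521.5, -212.3, 227.4]
eef_rot: [-2.005, -2.414, -0.002]
contact_force: [0.7, 0.7, -2.9]
gripper_width: 12.6
grasp_force: 60.6
```

Call:
arm_command --pt "-15 -6 0 0 0 0.07" --pt "0 0 0 0 0 0.08" --pt "0 0 0 0.09 0 0.073" --pt "0 0 0 0.1 0 0" --pt "0 0 0 0.089 0 0"

```text
time_s: 13.3
eef_pos: [518.9, -225.4, 227.8]
eef_rot: [-2.105, -2.028, 0.29]
contact_force: [0.1, -0.4, -3.1]
gripper_width: 12.8
grasp_force: 60.6
```

```bash
cat >> plan.py <<'E'
def lidpose2(ox,oz,th,oy=0,off=1.6,h=24.7):
    t=np.radians(th);R0=toolR(90+CW,th).as_matrix(); w=np.radians(CW)
    O=np.array([CX+np.cos(w)*ox-np.sin(w)*oy,CY+np.sin(w)*ox+np.cos(w)*oy,oz])
    p=O-R0@np.array([-0.3,off,h]); go(*p,90+CW,th)
E
python3 - <<'E'
from plan import *
inlid("w7")
th=16;c,s=np.cos(np.radians(th)),np.sin(np.radians(th))
ox,oz=-3,mid(-3,th,2.5)
lidpose2(ox-40*c,oz+40*s+30,th)
E
```

```text
plate z=10.20 slope x 0.0013 y 0.0005 n=42081 ((-0.21209716796875, 8.9326171875), (207.38356018066406, 131.5733642578125), 89.94915008544922) [-65.93610525 -94.7806675 ] [ 65.6451568  112.59353294]
shift [  1.  -17.6  46.5] turn [-0.007 -0.001  0.002] |d| 49.8 F [ 5.1 -0.8 -5.6] w 12.6 gf 60.6 pos [ 520.8 -225.2  225.8] t 13.35
```

Call:
arm_command --pt "1 -9 16 -0.007 0 0.002" --pt "0 -8.5 20 0 0 0" --pt "0 0 10.5 0 0 0" --pt "0 0 0 0 0 0" --pt "0 0 0 0 0 0"

```text
time_s: 13.85
eef_pos: [490.8, -223.7, 190.1]
eef_rot: [-2.116, -2.035, 0.277]
contact_force: [0.1, -0.6, -3.4]
gripper_width: 12.9
grasp_force: 60.6
```

Run:
```python
from plan import *
th=16;c,s=np.cos(np.radians(th)),np.sin(np.radians(th))
ox,oz=-3,mid(-3,th,2.5)
lidpose2(ox-35*c,oz+35*s,th);
a,_=grab("wrist","w8")
cv2.imwrite("pics/w8b.png",cv2.resize(a,(700,525),interpolation=cv2.INTER_CUBIC)[:,:,::-1])
# keeper bar estimate from w4 (clear view)
P,_=cloud("w3");q=P.reshape(-1,3);q=q[np.isfinite(q[:,2])]
from fit import loc
for t in("w3","w4","w1"):
    P,_=cloud(t);q=P.reshape(-1,3);q=q[np.isfinite(q[:,2])]
    x,y=loc(q,(CX,CY,np.radians(CW))); m=(abs(y)<35)&(x>90)&(x<112)&(q[:,2]>108)&(q[:,2]<126)
    if m.sum()>20: print(t,m.sum(),"bar x",np.median(x[m]).round(1),np.percentile(x[m],[3,97]).round(1),"ztop",np.percentile(q[m,2],[50,90]).round(1))
```

```text
shift [ 0.6 14.1 32.8] turn [ 0.01   0.001 -0.002] |d| 35.7 F [ 0.1 -0.6 -3.4] w 12.9 gf 60.6 pos [ 490.8 -223.7  190.1] t 13.85
w3 1096 bar x 97.7 [ 94.7 103.2] ztop [118.4 119.7]
w4 722 bar x 98.1 [ 94.7 103.6] ztop [118.4 119.7]
w1 320 bar x 98.1 [ 94.7 103.8] ztop [118.4 120. ]
```

View pics/w8b.png

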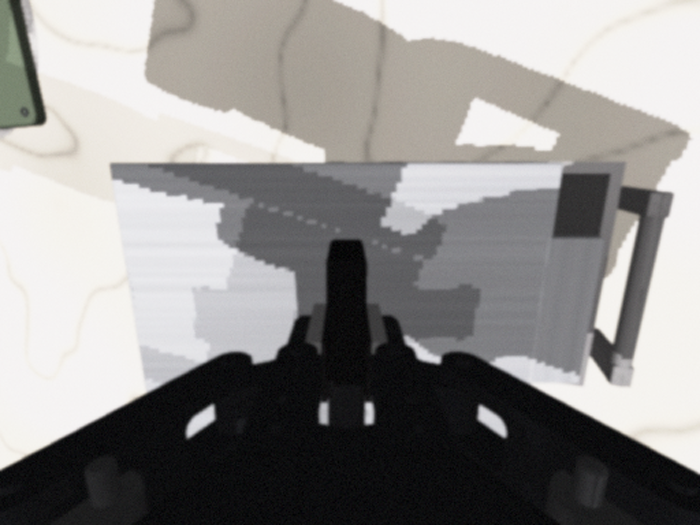

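The lid is held tilted above the mouth. Its tongue (575,300) points between the posts and the bar is at (645,270). Next I move to staging, just short of the bar.

Call:
arm_command --pt "0.6 7 12 0.01 0 -0.002" --pt "0 7 12 0 0 0" --pt "0 0 9 0 0 0" --pt "0 0 0 0 0 0" --pt "0 0 0 0 0 0"

```text
time_s: 14.4
eef_pos: [494.7, -223.2, 154.5]
eef_rot: [-2.108, -2.031, 0.287]
contact_force: [-1.7, 0.5, -2.9]
gripper_width: 12.9
grasp_force: 60.5
```

```bash
cat >> plan.py <<'E'
def where(off=1.6,h=24.7):
    s=arm.state(); M=R.from_rotvec(s["eef_rot"]).as_matrix(); w=np.radians(CW); O=s["eef_pos"]+M@[-.3,off,h]
    C=np.array([[np.cos(w),np.sin(w),0],[-np.sin(w),np.cos(w),0],[0,0,1]]); f=lambda l:(C@(O+M@np.array([l[1],l[0],-l[2]])-[CX,CY,0])).round(1)
    print("lid O",f((0,0,0)),"tongue",f((110,0,14)),"under at88",f((88,0,8)),"front",f((-96,0,14)),"plug",f((82.5,0,0)),"tilt",np.degrees(np.arcsin(-M[2,1])).round(2))
E
python3 - <<'E'
from plan import *
inlid("w9")
where()
th=16
lidpose2(-3,mid(-3,th,2.5),th)
E
```

```text
plate z=10.20 slope x 0.0014 y 0.0002 n=42105 ((-0.04624176025390625, 8.701408386230469), (207.84327697753906, 131.2423095703125), 89.91937255859375) [-65.78696655 -95.24694003] [ 65.64663897 112.58895054]
lid O [-37.3   0.  130.8] tongue [ 72.3   0.  114. ] under at88 [ 49.5   0.  114.3] front [-125.7    0.   170.7] plug [ 42.    0.  108.1] tilt 15.98
shift [-0.  35.7  0.1] turn [0.    0.002 0.   ] |d| 35.7 F [ 0.2 -0.1 -2.7] w 12.7 gf 60.5 pos [ 495.  -223.3  155. ] t 14.45
```

Call:
arm_command --pt "0 8 0 0 0 0" --pt "0 8 0 0 0 0" --pt "0 5 0 0 0 0" --pt "0 3 0 0 0 0" --pt "0 0 0 0 0 0"

```text
time_s: 14.95
eef_pos: [518.4, -224.0, 148.0]
eef_rot: [-2.108, -2.032, 0.287]
contact_force: [-0.2, 0.0, -3.7]
gripper_width: 13.1
grasp_force: 60.6
```

Call:
arm_command --pt "0 4 0 0 0 0" --pt "0 4 0 0 0 0" --pt "0 3 0 0 0 0" --pt "0 0 0 0 0 0"

```text
time_s: 15.35
eef_pos: [528.9, -224.5, 145.1]
eef_rot: [-2.108, -2.032, 0.287]
contact_force: [-0.3, 0.1, -2.6]
gripper_width: 12.9
grasp_force: 60.6
```

Run:
```python
from plan import *
where(); a=inlid("w10")
lidpose2(-3,mid(-3,16,2.5),16)
b,_=grab("side","d10"); c,_=grab("scene","s10")
uv=proj("d10",[CX+60,CY,110])[0].astype(int); uv2=proj("s10",[CX+60,CY,110])[0].astype(int); print(uv,uv2)
cr=lambda i,u:cv2.resize(i[max(u[1]-40,0):u[1]+40,u[0]-50:u[0]+50],(400,320),interpolation=cv2.INTER_CUBIC)
cv2.imwrite("pics/v10.png",np.vstack([np.hstack([cr(b,uv),cr(c,uv2)]),cv2.resize(a[60:300,:],(800,280))[:, :]])[:,:,::-1])
```

```text
lid O [-3.400e+00  1.000e-01  1.209e+02] tongue [1.062e+02 1.000e-01 1.041e+02] under at88 [8.340e+01 1.000e-01 1.044e+02] front [-9.180e+01  1.000e-01  1.608e+02] plug [76.   0.1 98.2] tilt 15.99
plate z=10.21 slope x 0.0011 y 0.0002 n=40426 ((0.07907867431640625, 7.345001220703125), (204.2303466796875, 130.97096252441406), 89.9274673461914) [-65.5129104  -94.83769972] [ 65.64669037 109.39520642]
shift [-0.1  0.6 -0.2] turn [-0.     0.001  0.   ] |d| 0.6 F [ 0.3 -0.7 -3.3] w 12.9 gf 60.6 pos [ 528.7 -224.4  145.1] t 15.4
[252 148] [214 139]
```

View pics/v10.png

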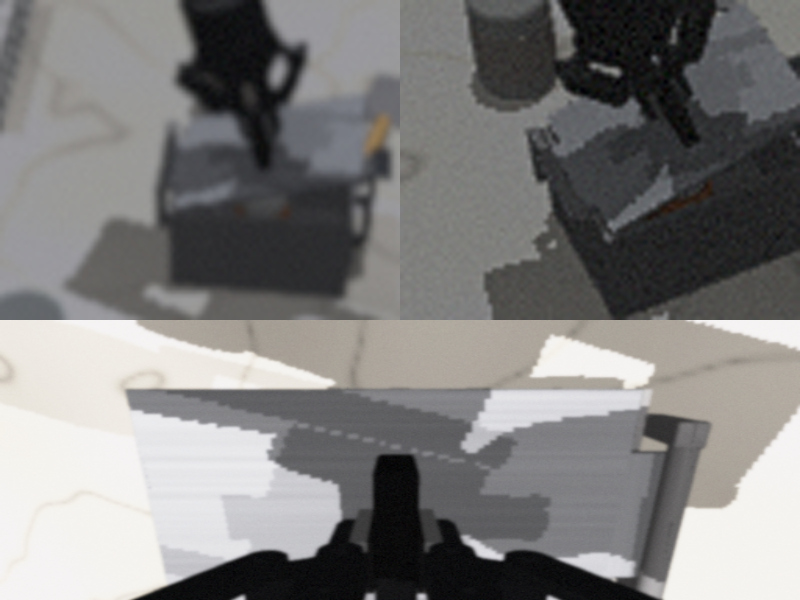

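The bar (680,500 in the wrist strip) now covers the tongue end, with no contact force. The tongue is under the bar. Next I work out the swing down.

```bash
cat >> plan.py <<'E'
def path(wps,off=1.6,h=24.5):
    s=arm.state(); r=R.from_rotvec(s["eef_rot"]); p=s["eef_pos"]; w=np.radians(CW)
    for ox,oz,th in wps:
        t=toolR(90+CW,th); O=np.array([CX+np.cos(w)*ox,CY+np.sin(w)*ox,oz]); q=O-t.apply([-.3,off,h])
        print((ox,round(oz,1),th),r.inv().apply(q-p).round(1),(r.inv()*t).as_rotvec().round(3)); r,p=t,q
E
python3 - <<'E'
from plan import *
gap=lambda th:10*np.sin(np.radians(th))+14*np.cos(np.radians(th))-11
path([(ox,mid(ox,th,k*gap(th)),th) for ox,th,k in((-2.2,14,.45),(-1.6,12,.45),(-1,10,.4),(-.5,8,.4),(-.2,6.5,.35),(0,5,.3),(0.2,4,.3),(.2,3,.2),(.2,2,.1),(.2,1,0),(.2,0,0))])
E
```

```text
(-2.2, np.float64(117.1), 14) [-0.1  1.8  3.7] [-0.035  0.001  0.   ]
(-1.6, np.float64(113.5), 12) [-0.   0.6  3.4] [-0.035 -0.    -0.   ]
(-1, np.float64(109.8), 10) [-0.   0.5  3.6] [-0.035  0.    -0.   ]
(-0.5, np.float64(106.4), 8) [0.  0.2 3.3] [-0.035  0.     0.   ]
(-0.2, np.float64(103.6), 6.5) [-0.   0.   2.7] [-0.026  0.    -0.   ]
(0, np.float64(101.0), 5) [-0.  -0.1  2.7] [-0.026 -0.     0.   ]
(0.2, np.float64(99.4), 4) [ 0.  -0.1  1.6] [-0.017 -0.     0.   ]
(0.2, np.float64(97.4), 3) [-0.  -0.3  2. ] [-0.017 -0.     0.   ]
(0.2, np.float64(95.5), 2) [ 0.  -0.3  2. ] [-0.017  0.    -0.   ]
(0.2, np.float64(93.6), 1) [-0.  -0.4  1.9] [-0.017  0.     0.   ]
(0.2, np.float64(92.0), 0) [-0.  -0.4  1.6] [-0.017  0.     0.   ]
```

Call:
arm_command --pt "0 1.8 3.7 -0.035 0 0" --pt "0 0.6 3.4 -0.035 0 0" --pt "0 0.5 3.6 -0.035 0 0" --pt "0 0.2 3.3 -0.035 0 0" --pt "0 0 0 0 0 0"

```text
time_s: 16.0
eef_pos: [526.9, -224.3, 130.9]
eef_rot: [-2.188, -2.107, 0.15]
contact_force: [-1.4, 0.3, -4.3]
gripper_width: 12.9
grasp_force: 60.6
```

Run:
```python
from plan import *
where(h=24.5); inlid("w11"); print(arm.state()["contact_force"],arm.state()["ft_torque"])
```

```text
lid O [ -2.    0.2 106.5] tongue [108.9   0.2 104.9] under at88 [ 86.3   0.2 102. ] front [-95.    0.2 133.8] plug [79.7  0.2 94.9] tilt 8.06
plate z=10.44 slope x 0.0011 y 0.0002 n=40193 ((-0.24950408935546875, 5.739707946777344), (201.92205810546875, 131.68484497070312), 89.94699096679688) [-66.0235514  -95.27609378] [ 65.6688612  106.65294541]
[-0.07805993  0.37546078 -2.72127932] [-0.01821857 -0.16654064 -0.00079999]
```

Call:
arm_command --pt "0 1.3 2.7 -0.026 0 0" --pt "0 0 2.7 -0.026 0 0" --pt "0 0 1.6 -0.018 0 0" --pt "0 0 0 0 0 0"

```text
time_s: 16.45
eef_pos: [528.4, -224.4, 123.9]
eef_rot: [-2.226, -2.145, 0.076]
contact_force: [-0.9, -0.2, -2.4]
gripper_width: 12.9
grasp_force: 60.8
```

Run:
```python
from plan import *
where(h=24.5); inlid("w12"); print(arm.state()["contact_force"],arm.state()["ft_torque"])
```

```text
lid O [ 1.2  0.1 99.3] tongue [111.9   0.2 105.6] under at88 [8.960e+01 1.000e-01 1.011e+02] front [-9.36e+01  1.00e-01  1.20e+02] plug [83.5  0.1 93.5] tilt 4.01
plate z=10.53 slope x 0.0017 y 0.0021 n=40939 ((-0.07476806640625, -3.3764724731445312), (233.17269897460938, 131.34600830078125), 89.95014190673828) [ -65.74796555 -119.98135715] [ 65.6779032  113.19209801]
[-2.13062578  0.25934656 -1.37730612] [0.03817199 0.36680757 0.01164699]
```

Call:
arm_command --pt "0 -1 2 -0.017 0 0" --pt "0 -0.3 2 -0.017 0 0" --pt "0 0 0 0 0 0"

```text
time_s: 16.8
eef_pos: [528.0, -224.5, 121.8]
eef_rot: [-2.246, -2.164, 0.038]
contact_force: [-0.7, 2.1, 7.3]
gripper_width: 12.7
grasp_force: 62.5
```

Run:
```python
from plan import *
where(h=24.5); inlid("w13"); print(arm.state()["contact_force"],arm.state()["ft_torque"])
```

```text
lid O [ 1.7  0.  97.2] tongue [1.121e+02 1.000e-01 1.076e+02] under at88 [9.000e+01 1.000e-01 1.023e+02] front [-93.7  -0.  114.4] plug [84.2  0.1 94.5] tilt 1.87
plate z=10.56 slope x 0.0010 y 0.0144 n=40821 ((0.23981475830078125, 0.4519805908203125), (223.22329711914062, 130.73736572265625), 89.95185089111328) [ -65.06240737 -111.17723592] [ 65.68237543 112.03898031]
[-0.75542041  2.11522533  7.58814218] [ 0.25778687  1.06118523 -0.03340296]
```

Call:
arm_command --pt "0 -0.5 2 -0.015 0 0" --pt "0 -0.3 2 -0.015 0 0" --pt "0 0 2 0 0 0" --pt "0 0 0 0 0 0"

```text
time_s: 17.25
eef_pos: [526.8, -224.4, 116.8]
eef_rot: [-2.262, -2.179, 0.005]
contact_force: [-7.7, 2.8, 16.2]
gripper_width: 12.5
grasp_force: 63.6
```

Run:
```python
from plan import *
where(h=24.5); inlid("w14"); print(arm.state()["contact_force"],arm.state()["ft_torque"])
```

```text
lid O [ 1.3  0.  92.3] tongue [1.113e+02 1.000e-01 1.061e+02] under at88 [ 89.3   0.  100.1] front [-94.7   0.  106.6] plug [83.8  0.  92.1] tilt 0.14
plate z=10.60 slope x -0.0016 y -0.0033 n=40120 ((0.23676300048828125, -1.059844970703125), (212.08154296875, 130.73843383789062), 89.92922973632812) [ -65.22484526 -107.12665948] [ 65.68647182 104.91767075]
[-7.60835385  3.08385006 17.41214463] [ 0.59416951  0.80802565 -0.02398608]
```

Call:
arm_command --pt "0 -0.3 1.5 -0.002 0 0" --pt "0 0 0.5 0 0 0" --pt "0 0 0 0 0 0"

```text
time_s: 17.6
eef_pos: [526.8, -224.4, 116.8]
eef_rot: [2.261, 2.178, -0.001]
contact_force: [-9.0, 3.3, 27.3]
gripper_width: 13.2
grasp_force: 65.1
```

Call:
arm_command --pt "0 0 -1 0 0 0" --pt "0 0 0 0 0 0" --pt "0 0 0 0 0 0" --pt "0 0 0 0 0 0" --jaw 45

```text
time_s: 18.0
eef_pos: [526.2, -224.5, 112.3]
eef_rot: [-2.261, -2.179, 0.005]
contact_force: [0.4, 0.4, -0.4]
gripper_width: 45.1
grasp_force: 0.0
```

Call:
arm_command --pt "0 0 -15 0 0 0" --pt "0 0 -40 0 0 0" --pt "0 0 -45 0 0 0" --pt "0 0 -45 0 0 0" --pt "0 0 -45 0 0 0"

```text
time_s: 18.5
eef_pos: [526.6, -224.1, 304.2]
eef_rot: [-2.261, -2.179, 0.005]
contact_force: [1.3, -0.8, -0.5]
gripper_width: 45.0
grasp_force: 0.0
```

Run:
```python
from plan import *
from fit import loc
a,_=grab("wrist","w15"); P,_=cloud("w15");q=P.reshape(-1,3);q=q[np.isfinite(q[:,2])]
x,y=loc(q,(CX,CY,np.radians(CW)))
for x0,x1 in((-88,-75),(-70,-50),(-40,-20),(20,40),(50,70),(75,90)):
    m=(x>x0)&(x<x1)&(abs(y)<60)&(q[:,2]>90)&(q[:,2]<118); print(x0,m.sum(),np.median(q[m,2]).round(2))
m=(abs(q[:,2]-106)<4)&(abs(x)<115)&(abs(y)<75); print(x[m].min(),x[m].max(),y[m].min(),y[m].max())
m=(q[:,2]>110)&(q[:,2]<130)&(x<-80)&(x>-130)&(abs(y)<30); print("catch",m.sum(),np.percentile(x[m],[2,50,98]),np.percentile(q[m,2],[50,95]))
for t in("w3",):
    P,_=cloud(t);Q=P.reshape(-1,3);Q=Q[np.isfinite(Q[:,2])];X,Y=loc(Q,(CX,CY,np.radians(CW)))
    m=(Q[:,2]>110)&(Q[:,2]<130)&(X<-80)&(X>-130)&(abs(Y)<30); print("catch before",m.sum(),np.percentile(X[m],[2,50,98]),np.percentile(Q[m,2],[50,95]))
cv2.imwrite("pics/w15b.png",cv2.resize(a[60:330],(800,422),interpolation=cv2.INTER_CUBIC)[:,:,::-1]); print(arm.state()["contact_force"])
```

```text
-88 933 106.18
-70 1418 106.18
-40 1428 106.27
20 1420 106.25
50 1422 106.31
75 1041 106.37
-106.84603472332107 111.55532724438423 -65.02152475461152 66.19464899099872
catch 993 [-122.0683447  -105.57426647  -92.11740554] [127.41573642 129.02430948]
catch before 2473 [-121.94365736 -104.79617532  -92.10591413] [127.3253748  128.92309095]
[ 3.03946977 -0.68771513  6.44034406]
```

View pics/w15b.png

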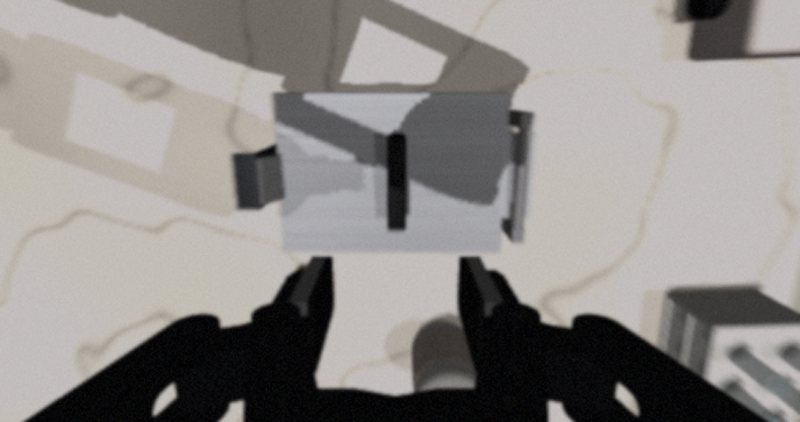

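The lid lies flush, with its top at 106.2–106.4 mm along its whole length. The catch nose (275,175) overlaps its near edge at the rest position, and the bar (522,175) covers the tongue.

```bash
python3 -c "
from bench import ticket
print(ticket.hand_in())"
```

```text
the job is handed in; nothing more can be done
None
```

The short jar stands upright in the chamber, the lid's tongue is under the bar, the catch has snapped over a flush lid, and the job was handed in at about 18.5 s of the 61 s allowed.

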